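Put the grinding rings away in their tube

ROBOT

A 6-joint arm with a two-finger parallel gripper is mounted at the origin on the work surface. World frame = base frame: x ahead of the robot, y to its left, z up, the work surface at z = 0. Lengths are in m, angles in rad, forces in N, time in s.
With the tool pointing down it reaches from about 0.425 to 0.95 m from the base axis. Payload 3.5 kg.
Tool frame: the origin (TCP) lies at the centre of the arm's flange, where the gripper is bolted on; the fingertips stand 173 mm ahead of it and the grasp point (between the pads) lies 155 mm ahead of it (r.grip_point_offset is the z of the grasp point in the tool frame, in m); z points along the fingers, y is the direction in which the jaws open and shut (so a half turn about z gives the same grasp; the last joint's range is limited). The gripper opens to 85 mm and grips with 20 to 120 N. Pads are 22 mm wide; open, the fingers measure 114 mm over their backs; the gripper's body (76 mm by 85 mm) begins 54 mm behind the grasp point. The pads swing forward as they close: fully open they stand 13 mm farther back than shut.
Start: joints at [0.969, 0.286, 1.577, -0, 1.279, -0.15], TCP at [0.295, 0.607, 0.405] pointing down, gripper open.
Joint ranges: [-2.77, 2.77], [-0.9, 2.22], [0.21, 2.48], [-1.53, 4.67], [0.24, 2.81], [-2.84, 2.84]. Speed limits (rad/s): [2.79, 2.79, 3.14, 3.14, 3.14, 3.14].

INTERFACE

Orientations are given as a 3x3 rotation matrix whose columns are the frame's x, y, z axes.
In Python, from workcell import r, effector, optics, hand_in, sensors gives the robot as it stands. Calls block until the motion is done:
- r.goto(position, orientation): joint-space move of the TCP to a pose.
- r.move_straight(position, rate=0.15, orientation=None, threshold=None): straight line of the TCP; orientation=None keeps the orientation; rate is the mean speed in m/s. With threshold (N) it stops when the force on the tool has changed by that much, and returns True; else False.
- r.movej(angles): joint-space move.
- effector.move_gripper(opening): opening from 0.0 (shut) to 1.0 (fully open); the grip force is fixed at half the most; returns when the fingers have stopped.
- r.hold(seconds).
- r.inverse_kinematics(position, orientation): joint angles nearest the present ones, or None.
- optics.snapshot(name): name is "scene" or "top" or "wrist"; returns (picture, depth): 400x640x3 uint8, blue, green, red; 400x640 float32, m along the optical axis (not along the pixel's ray), 0 where there is no reading.
- optics.camera_params(name): a dict with "fx", "fy", "cx", "cy" (pixels), "position" and "rotation" of the camera in the world. Camera axes: x right, y down, z forward; pixel columns grow to the right and rows downward; lengths in m; the calibration is good to about 2 mm. A picture is of the moment at which its call begins: read the wrist's pose just before it. camera_params takes no time and is no camera call; for the wrist camera it gives the pose at the moment of the call.
A pose or a line that the arm cannot do raises r.MotionError and nothing moves.
- hand_in(): hands the job in, once; it reports no verdict.
Trained networks look in the newest picture that a camera, given by its name, has taken for a name from the list of things; names that differ only in an ending like _2 or _b are one class to them, and where a whole thing is asked for, a point or a joint stands for the part that bears it (a point fixed in the world has none). Each returns a list of dicts, best first, with "confidence" (0 to 1); they miss things now and then, are a little off and sometimes report something else, mostly with a low value. They report only what shows in the picture. A call takes as long as a camera call. They do not tell look-alikes from the thing itself.
- optics.look_for(camera, thing): "position" ([x, y, z] in m, in world coordinates, good to about 4 mm: the middle of the surface that is visible of it).
- optics.landmark_of(camera, thing): "position" ([x, y, z] in m, in world coordinates, good to about 4 mm: a listed point, or the origin of a listed thing).
Readings, each from a call of its own:
- sensors.read_time(): time.
- sensors.read_q(): joint angles.
- sensors.read_qd(): joint speeds.
- sensors.read_joint_torque(): joint torques, N m.
- sensors.read_eef_pos(): TCP position.
- sensors.read_ee_rot(): TCP orientation.
- sensors.read_force(): force on the tool from outside, world axes, zero at the start.
- sensors.read_torque(): the same for the moment, N m.
- sensors.read_grip_width(): opening from 0.0 (shut) to 1.0 (fully open).
Only numpy, scipy, OpenCV 4.12 (cv2) and the standard library are available. Lean on these libraries where they do the work, as an engineer would, in place of code of your own. Each camera call takes 0.05 s, during which the arm holds its last target.

TASK

Put the three small grinding-stone rings from the sloping rest away in the upright steel tube, lying flat in one column: the thickest at the bottom first, then the middle one, then the thinnest on top. The larger wheel does not belong in the tube; leave it and everything else on the bench where it is.

Things in the scene. Friction and masses are not known exactly. Their poses are not given: they have to be found in the camera images.
- thick_mid (a point): centre (half-way up) of the thickest of three grey grinding-stone rings: outer diameter 60 mm, bore 26 mm, 28 mm thick; z is the ring's axis. At the start it lies flat on the sloping rest with its lower edge against the lip; the three rings lie side by side there, in any order, at least 30 mm apart. Stone surface, 0.05 to 0.25 kg.
- middle_mid (a point): centre (half-way up) of the middle of three grey grinding-stone rings: outer diameter 60 mm, bore 26 mm, 20 mm thick; z is the ring's axis. At the start it lies flat on the sloping rest with its lower edge against the lip; the three rings lie side by side there, in any order, at least 30 mm apart. Stone surface, 0.05 to 0.25 kg.
- thin_mid (a point): centre (half-way up) of the thinnest of three grey grinding-stone rings: outer diameter 60 mm, bore 26 mm, 14 mm thick; z is the ring's axis. At the start it lies flat on the sloping rest with its lower edge against the lip; the three rings lie side by side there, in any order, at least 30 mm apart. Stone surface, 0.05 to 0.25 kg.
- rest: fixed dark steel rest, 360 mm long (its y), 115 mm deep (its x), origin on the bench at its middle, z up. Its top is a board tilted 25 degrees about y, rising towards +x, so that it faces its -x side, roughly the robot. Lower edge 16 mm above the bench at x = -40 mm, upper edge 56 mm at x = +46 mm; along the lower edge a lip stands 9 mm out of the board. No side walls.
- tube: fixed upright steel tube on a round flange (104 mm across, 6 mm thick), origin on the bench on its axis, z up. Bore 64 mm, outside 73 mm, flaring over the top 6 mm to a mouth 68 mm wide (78 mm outside). Inner floor 6 mm above the bench, rim 74 mm: the column of three (62 mm) ends 6 mm below the rim. Fingers do not fit in beside a ring.
- tube_mouth (a point): centre of the tube's mouth, level with the rim. A ring held by the upper part of its edge, fingertips above the rim, can be started level in the mouth and let go; it falls flat by itself; one that sticks askew goes home with a light push from above
- bigwheel: larger grinding wheel lying flat near the tube, 86 mm in diameter, 16 mm thick, bore 26 mm (bystander: leave it), origin at the centre of its underside
- handle0: loose wooden knife handle lying near the tube, 112 mm long along its x, 29 mm thick (bystander), origin under its middle
- handle1: another such handle lying in front of the rest (bystander)
- blade: steel knife blank lying flat in front of the rest, 185 mm long, 28 mm wide, 4 mm thick (bystander)
- oil: oil can standing behind the rest, 60 mm in diameter, 140 mm tall (bystander), origin under its middle
- brush: hand brush lying across the bench in front of the robot, 200 mm long along its x (bystander)
Mind the look-alikes: they are no part of the job. Leave any blue look-alike of the tube alone. What is shaped like the part that bears middle_mid but green is not meant.

How it is judged:
On the way, in this order (a step that is already met when the one before it is completed fails the run):
1. the thickest ring lies flat in the tube, on its floor (horizontal distance between thick_mid and tube_mouth below 0.005 m and z of thick_mid in the frame of tube between 0.017 and 0.023 m and (angle between thick_mid's own z axis and vertical below 0.09 rad or angle between thick_mid's own z axis and vertical above 3.05 rad)), for 0.2 s.
2. the middle ring lies flat in the tube, on the thickest (horizontal distance between middle_mid and tube_mouth below 0.005 m and z of middle_mid in the frame of tube between 0.041 and 0.047 m and (angle between middle_mid's own z axis and vertical below 0.09 rad or angle between middle_mid's own z axis and vertical above 3.05 rad)), for 0.2 s.
3. the thinnest ring lies flat in the tube, on the middle one (horizontal distance between thin_mid and tube_mouth below 0.005 m and z of thin_mid in the frame of tube between 0.058 and 0.064 m and (angle between thin_mid's own z axis and vertical below 0.09 rad or angle between thin_mid's own z axis and vertical above 3.05 rad)), for 0.2 s.
At the end, for the whole second after the job is handed in: All three rings lie at rest in the tube, flat (within 5 degrees), within 5 mm of the tube's axis: thickest on the floor, middle ring on it, thinnest on top, each within 3 mm of the height that it has in that column (centres 20, 44 and 61 mm above the bench) (all of step 1 and all of step 2 and all of step 3 and linear speed of each of thick, middle, thin below 0.02 m/s); the robot touches nothing.
It fails at once if the larger wheel, a handle, the blade blank, the oil can or the brush is moved more than 30 mm (distance of any of bigwheel, handle0, handle1, blade, oil, brush from where it was at the start of the episode above 0.03 m).
It also fails if it takes over 72 s, if anything falls off the work surface, if the arm or the gripper's body presses on something with over 40 N, if the wrist force passes 120 N, or if a joint passes its speed limit or range.

## Working session

There is one attempt and no reset: what is moved stays moved. The work goes in short steps, each a Python script; the robot and the scene stay as the last script left them, time stands still between calls to the robot, and variables do not carry over. Pictures are saved under pics/ and viewed, and the job is handed in when it is done.

```bash
ls; mkdir -p pics; cat > h.py <<'E'
import numpy as np, cv2
from workcell import r, effector, optics, hand_in, sensors
def snap(n,f):
    p,d=optics.snapshot(n); c=optics.camera_params(n); cv2.imwrite('pics/'+f+'.png',p); np.savez('pics/'+f+'.npz',d=d,p=p,**{k:np.array(v) for k,v in c.items()}); return p,d,c
def pix(c,P):
    q=np.array(c['rotation']).T@(np.array(P)-np.array(c['position'])); return (round(float(c['fx']*q[0]/q[2]+c['cx'])),round(float(c['fy']*q[1]/q[2]+c['cy'])))
def cloud(d,c):
    v,u=np.mgrid[0:d.shape[0],0:d.shape[1]]
    q=np.stack([(u-c['cx'])/c['fx']*d,(v-c['cy'])/c['fy']*d,d],-1)
    return q@np.array(c['rotation']).T+np.array(c['position'])
E
python3 - <<'E'
from h import *
print(sensors.read_time())
for n in ['scene','top','wrist']:
    p,d,c=snap(n,n+'0'); print(n,c['position'])
    for t in ['thick_mid','middle_mid','thin_mid','tube_mouth','tube','rest','bigwheel','handle0','handle1','oil','blade','brush']:
        for x in optics.landmark_of(n,t)[:5]: print(t,np.round(x['position'],3),round(x['confidence'],2),pix(c,x['position']))
print(sensors.read_time())
E
```

```text
pics
0.0
scene [ 1.13483216 -0.33938051  0.77355592]
thick_mid [ 0.543 -0.101  0.041] 0.74 (278, 222)
thick_mid [ 0.468 -0.149 -0.004] 0.62 (248, 222)
middle_mid [ 0.562 -0.2    0.037] 0.68 (242, 246)
middle_mid [ 0.352 -0.162  0.012] 0.55 (225, 191)
thin_mid [ 0.578 -0.3    0.036] 0.86 (202, 270)
tube_mouth [0.596 0.207 0.073] 0.66 (397, 180)
tube_mouth [ 0.577 -0.188 -0.001] 0.41 (252, 258)
tube [ 0.581  0.355 -0.004] 0.75 (432, 178)
tube [ 0.604  0.206 -0.003] 0.73 (395, 202)
tube [ 0.494 -0.281  0.002] 0.37 (200, 249)
rest [ 0.58  -0.186  0.002] 0.9 (253, 258)
handle0 [ 0.49  -0.282  0.002] 0.89 (200, 248)
handle0 [ 0.687  0.229 -0.004] 0.68 (423, 220)
handle1 [ 0.49  -0.282  0.002] 0.89 (200, 248)
handle1 [ 0.687  0.229 -0.004] 0.68 (423, 220)
oil [ 0.68  -0.206  0.004] 0.89 (264, 294)
blade [ 0.469 -0.147 -0.006] 0.72 (249, 222)
brush [0.389 0.017 0.   ] 0.77 (292, 178)
top [0.37621879 0.02515805 0.93668896]
thick_mid [ 0.546 -0.094  0.046] 0.71 (373, 208)
middle_mid [ 0.557 -0.198  0.036] 0.69 (413, 205)
middle_mid [ 0.35  -0.163  0.011] 0.65 (400, 289)
thin_mid [ 0.585 -0.303  0.038] 0.96 (455, 195)
tube_mouth [0.577 0.357 0.073] 0.84 (188, 191)
tube_mouth [0.597 0.203 0.078] 0.76 (252, 183)
tube_mouth [0.596 0.206 0.001] 0.41 (256, 191)
tube [ 0.596  0.205 -0.   ] 0.71 (256, 191)
tube [0.574 0.358 0.   ] 0.6 (198, 198)
rest [ 0.578 -0.188 -0.001] 0.7 (406, 200)
bigwheel [ 0.486  0.18  -0.002] 0.67 (264, 233)
handle0 [ 0.693  0.227 -0.001] 0.7 (250, 156)
handle0 [ 0.491 -0.282  0.001] 0.62 (443, 233)
handle1 [ 0.693  0.227 -0.001] 0.7 (250, 156)
handle1 [ 0.491 -0.282  0.001] 0.62 (443, 233)
oil [ 0.68  -0.208  0.001] 0.62 (412, 163)
blade [ 0.467 -0.147  0.   ] 0.74 (391, 242)
brush [0.391 0.018 0.001] 0.6 (327, 271)
wrist [0.22186633 0.64191215 0.37296046]
1.95
```

View pics/scene0.png

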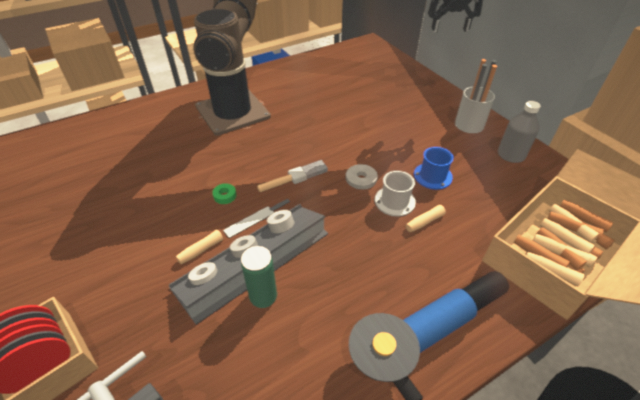

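View pics/top0.png

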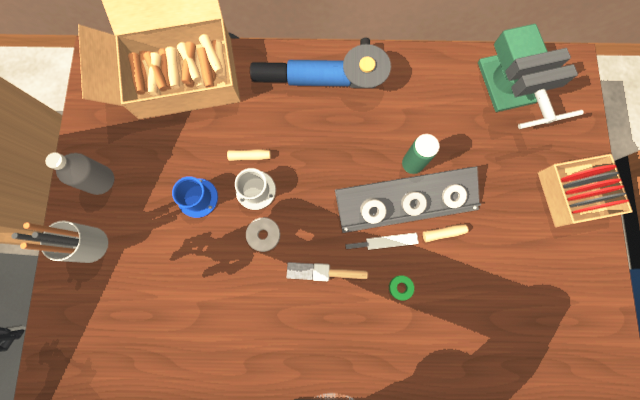

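```bash
python3 - <<'E'
import cv2,numpy as np
a=cv2.imread('pics/top0.png'); b=cv2.imread('pics/scene0.png')
A=cv2.resize(a[150:260,150:490],None,fx=2.3,fy=2.3,interpolation=cv2.INTER_CUBIC)
B=cv2.resize(b[160:320,160:460],(782,417),interpolation=cv2.INTER_CUBIC)[:340]
cv2.imwrite('pics/crop0.png',np.vstack([A,B[:, :A.shape[1]]]))
E
```

```text
(no output)
```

View pics/crop0.png

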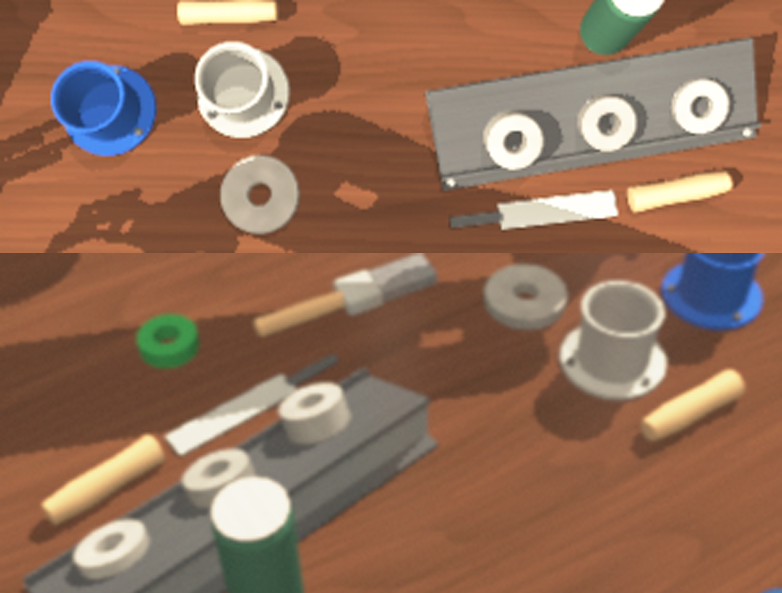

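Ring candidates in the top picture are grey at (373,211), (413,204) and (455,196), plus a green look-alike at (402,288) and the big wheel at (263,235). In the scene view the three grey rings look thick, middle, thin from left to right as y decreases. For the tube, grey is at (254,187) and blue at (193,196), so I choose the grey one. Next I'll check the thicknesses and positions using depth.

```bash
cat > fit.py <<'E'
from h import *
from scipy.optimize import least_squares
def load(f):
    z=np.load('pics/'+f+'.npz'); c={k:z[k] for k in ['fx','fy','cx','cy','position','rotation']}; return z['p'],z['d'],c
def plane(P,it=200,tol=.002):
    rng=np.random.default_rng(0);best=None
    for _ in range(it):
        a=P[rng.choice(len(P),3,False)]; n=np.cross(a[1]-a[0],a[2]-a[0]); l=np.linalg.norm(n)
        if l<1e-9: continue
        n/=l; m=abs((P-a[0])@n)<tol
        if best is None or m.sum()>best.sum(): best=m
    Q=P[best]; c=Q.mean(0); n=np.linalg.svd(Q-c,full_matrices=False)[2][2]; n*=np.sign(n[2]); return c,n,best
E
python3 - <<'E'
from fit import *
for f in ['top0','scene0']:
    p,d,c=load(f); W=cloud(d,c).reshape(-1,3); V=(d>0).ravel(); col=p.reshape(-1,3)
    W=W[V]
    b=W[(abs(W[:,0]-.5)<.1)&(abs(W[:,1]-.0)<.05)]; print(f,'bench z',np.median(b[:,2]))
    m=(W[:,0]>.5)&(W[:,0]<.68)&(W[:,1]<0)&(W[:,1]>-.4)&(W[:,2]>.015)&(W[:,2]<.1)
    P=W[m]; c0,n,inl=plane(P,500); print('plane',c0,n,np.degrees(np.arccos(n[2])),'yaw',np.degrees(np.arctan2(-n[1],-n[0])), inl.sum())
    h=(P-c0)@n
    for nm,g in [('thick',(.546,-.098)),('mid',(.56,-.199)),('thin',(.58,-.302))]:
        k=(np.hypot(P[:,0]-g[0],P[:,1]-g[1])<.045)&(h>.006); hh=h[k]
        if k.sum()>10:print(nm,k.sum(),'h pct',np.percentile(hh,[50,75,90,97]).round(4), 'top centroid',P[k][hh>np.percentile(hh,90)-.005].mean(0).round(4))
    k=(np.hypot(W[:,0]-.597,W[:,1]-.205)<.06)&(W[:,2]>.062)&(W[:,2]<.085); T=W[k]
    print('rim',len(T),np.median(T[:,2]),T.min(0),T.max(0),T.mean(0))
E
```

```text
top0 bench z 0.0006637207603683026
plane [ 0.58466245 -0.18197405  0.03889195] [-0.41555595 -0.07961647  0.90607641] 25.03134963383208 yaw 10.845881920860316 3153
thick 469 h pct [0.0271 0.0284 0.0294 0.0303] top centroid [ 0.5359 -0.0949  0.0547]
mid 445 h pct [0.0192 0.0204 0.0215 0.0224] top centroid [ 0.5581 -0.1975  0.0472]
thin 425 h pct [0.0135 0.0149 0.0157 0.017 ] top centroid [ 0.5798 -0.3006  0.0417]
rim 267 0.07324384048774824 [0.56023603 0.17004318 0.0620047 ] [0.63435786 0.24436362 0.07787745] [0.60132787 0.21048793 0.07210328]
scene0 bench z -0.0006788158706773628
plane [ 0.59381778 -0.20347118  0.03884412] [-0.40897529 -0.07450215  0.90949912] 24.563775091375437 yaw 10.324238273150844 2347
thick 439 h pct [0.0239 0.0273 0.0283 0.0289] top centroid [ 0.542  -0.0964  0.0541]
mid 372 h pct [0.0189 0.0198 0.0205 0.0209] top centroid [ 0.5642 -0.1988  0.047 ]
thin 406 h pct [0.0129 0.0137 0.0143 0.0148] top centroid [ 0.5858 -0.302   0.0415]
rim 271 0.07003875562114414 [0.56257583 0.16851169 0.06200466] [0.64051336 0.24593098 0.07577981] [0.59949489 0.20905027 0.06905649]
```

```bash
python3 - <<'E'
from h import *
R=np.array(sensors.read_ee_rot());t=np.array(sensors.read_eef_pos());c=optics.camera_params('wrist')
print('cam in tool',R.T@(np.array(c['position'])-t)); print(R.T@np.array(c['rotation'])); print(R,c['fx'],r.grip_point_offset)
n=np.array([-.412,-.077,.908]);n/=np.linalg.norm(n)
yaw=np.arctan2(-n[1],-n[0]); ey=np.array([-np.sin(yaw),np.cos(yaw),0])
for s in (1,-1):
    z=-n;y=s*ey;x=np.cross(y,z);RR=np.c_[x,y,z]
    for g in [(.54,-.0955,.05),(.56,-.198,.045),(.582,-.301,.04)]:
      for h in (.155,.255,.33):
        q=r.inverse_kinematics(np.array(g)+n*h,RR); print(s,g[1],h,None if q is None else np.round(q,2))
for a in np.arange(0,180,30):
    a=np.radians(a);RR=np.c_[[np.cos(a),np.sin(a),0],[np.sin(a),-np.cos(a),0],[0,0,-1]]
    q=[r.inverse_kinematics([.599,.207,h],RR) for h in (.23,.4)]; print(round(np.degrees(a)),[None if k is None else np.round(k,2) for k in q])
E
```

```text
cam in tool [ 0.08060475 -0.00061491  0.03175479]
[[-3.24000937e-04 -9.49586517e-01 -3.13504930e-01]
 [ 9.99999790e-01 -1.31579744e-04 -6.34932658e-04]
 [ 5.61672593e-04 -3.13505070e-01  9.49586360e-01]]
[[-8.99670052e-01  4.36570493e-01 -4.71189728e-05]
 [ 4.36570494e-01  8.99670052e-01 -1.46050232e-05]
 [ 3.60154065e-05 -3.37104553e-05 -9.99999999e-01]] 326.96649353918644 0.1547
1 -0.0955 0.155 [-0.47  0.13  2.23  0.56  0.5  -2.68]
1 -0.0955 0.255 [-0.53 -0.14  2.28  0.44  0.71 -2.58]
1 -0.0955 0.33 [-0.59 -0.32  2.29  0.39  0.89 -2.55]
1 -0.198 0.155 None
1 -0.198 0.255 [-0.7   0.01  2.15  0.49  0.75 -2.78]
1 -0.198 0.33 [-0.75 -0.15  2.16  0.44  0.91 -2.74]
1 -0.301 0.155 None
1 -0.301 0.255 None
1 -0.301 0.33 None
-1 -0.0955 0.155 [-0.47  0.13  2.23  0.56  0.5   0.46]
-1 -0.0955 0.255 [-0.53 -0.14  2.28  0.44  0.71  0.56]
-1 -0.0955 0.33 [-0.59 -0.32  2.29  0.39  0.89  0.6 ]
-1 -0.198 0.155 [-0.63  0.25  2.1   0.6   0.57  0.28]
-1 -0.198 0.255 [-0.7   0.01  2.15  0.49  0.75  0.36]
-1 -0.198 0.33 [-0.75 -0.15  2.16  0.44  0.91  0.4 ]
-1 -0.301 0.155 [-0.75  0.38  1.93  0.59  0.65  0.19]
-1 -0.301 0.255 [-0.82  0.18  1.98  0.51  0.8   0.24]
-1 -0.301 0.33 [-0.87  0.04  1.99  0.47  0.94  0.27]
0 [array([ 0.17,  0.39,  1.79, -0.  ,  0.96,  1.74]), array([ 0.17,  0.2 ,  1.69, -0.  ,  1.25,  1.74])]
30 [array([ 0.17,  0.39,  1.79, -0.  ,  0.96,  1.22]), array([ 0.17,  0.2 ,  1.69, -0.  ,  1.25,  1.22])]
60 [array([ 0.17,  0.39,  1.79, -0.  ,  0.96,  0.7 ]), array([ 0.17,  0.2 ,  1.69, -0.  ,  1.25,  0.7 ])]
90 [array([ 0.17,  0.39,  1.79, -0.  ,  0.96,  0.17]), array([ 0.17,  0.2 ,  1.69, -0.  ,  1.25,  0.17])]
120 [array([ 0.17,  0.39,  1.79, -0.  ,  0.96, -0.35]), array([ 0.17,  0.2 ,  1.69, -0.  ,  1.25, -0.35])]
150 [array([ 0.17,  0.39,  1.79, -0.  ,  0.96, -0.87]), array([ 0.17,  0.2 ,  1.69, -0.  ,  1.25, -0.87])]
```

```bash
cat >> h.py <<'E'
n=np.array([-.412,-.077,.908]);n/=np.linalg.norm(n)
def Rpick(n=n):
    yaw=np.arctan2(-n[1],-n[0]); y=-np.array([-np.sin(yaw),np.cos(yaw),0]); z=-n
    return np.c_[np.cross(y,z),y,z]
def Rdown(deg):
    a=np.radians(deg);return np.c_[[np.cos(a),np.sin(a),0],[np.sin(a),-np.cos(a),0],[0,0,-1]]
E
python3 - <<'E'
from h import *
r.goto([.58,.19,.38],Rdown(45)); r.hold(.2); p,d,c=snap('wrist','w_tube'); print(sensors.read_time())
for x in optics.landmark_of('wrist','tube_mouth'): print(np.round(x['position'],4),x['confidence'],pix(c,x['position']))
r.goto(np.array([.56,-.198,.045])+n*.33,Rpick()); r.hold(.2); p,d,c=snap('wrist','w_rest'); print(sensors.read_time())
for t in ['thick_mid','middle_mid','thin_mid']:
  for x in optics.landmark_of('wrist',t): print(t,np.round(x['position'],4),x['confidence'],pix(c,x['position']))
cv2.imwrite('pics/w2.png',np.vstack([cv2.imread('pics/w_tube.png')[:300],cv2.imread('pics/w_rest.png')[50:350]]))
E
```

```text
4.0333
[0.5745 0.3585 0.0719] 0.75 (163, 48)
[ 0.6017  0.2033 -0.003 ] 0.63 (328, 151)
[0.5968 0.209  0.073 ] 0.58 (321, 164)
5.8583
thick_mid [ 0.5404 -0.0921  0.0429] 0.66 (209, 186)
middle_mid [ 0.5598 -0.1971  0.0402] 0.57 (322, 187)
middle_mid [ 0.353  -0.1694  0.008 ] 0.56 (255, 391)
thin_mid [ 0.5836 -0.3048  0.0352] 0.93 (435, 184)
```

View pics/w2.png

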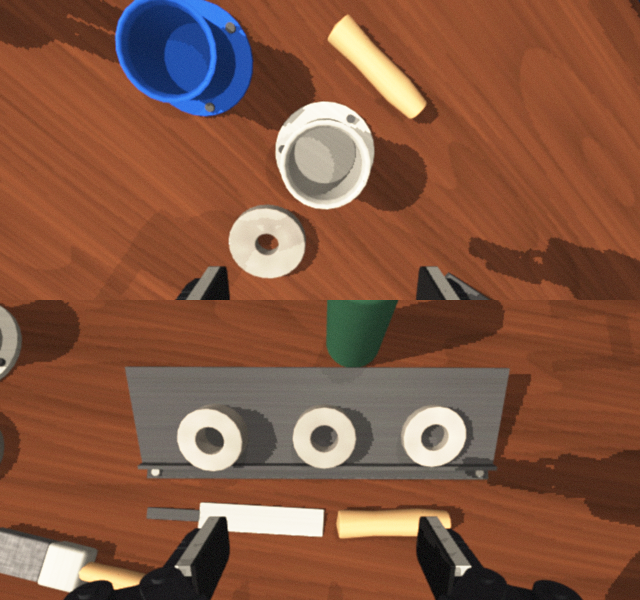

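The upper half shows the grey tube's mouth at (324,163), the blue one at (165,50) and the big wheel at (267,242). The lower half shows the three rings at about (210,438), (324,437) and (434,436), untouched. Next is a precise fit from depth.

```bash
cat > fit2.py <<'E'
from fit import *
def annulus(Q2,ri,ro):
    # centre maximising robust fit: points should have ri<rad<ro
    from scipy.optimize import minimize
    f=lambda c:(lambda R:(np.maximum(0,ri-R)**2+np.maximum(0,R-ro)**2))(np.hypot(*(Q2-c).T)).clip(0,25e-6).sum()
    return minimize(f,Q2.mean(0),method='Nelder-Mead',options=dict(initial_simplex=Q2.mean(0)+np.array([[0,0],[.006,0],[0,.006]]),xatol=1e-5)).x
for f in ['w_rest','top0','scene0']:
    p,d,c=load(f); W=cloud(d,c)[d>0]
    m=(W[:,0]>.5)&(W[:,0]<.68)&(W[:,1]<0)&(W[:,1]>-.4)&(W[:,2]>.015)&(W[:,2]<.1)
    P=W[m]; c0,nn,inl=plane(P,500); h=(P-c0)@nn
    print(f,'tilt',np.degrees(np.arccos(nn[2])).round(2),'yaw',np.degrees(np.arctan2(-nn[1],-nn[0])).round(2),'off',(c0@nn).round(4))
    E=Rpick(nn)[:,:2]
    for nm,t,g in [('thick',.028,(.538,-.095)),('mid',.02,(.56,-.198)),('thin',.014,(.582,-.301))]:
        k=(np.hypot(P[:,0]-g[0],P[:,1]-g[1])<.05)&(abs(h-t)<.0035); Q=P[k]
        a=annulus((Q-c0)@E,.013,.030); C=c0+E@a+nn*np.median(h[k]); print(nm,k.sum(),'top',C.round(4),'h',np.median(h[k]).round(4),'ext',np.ptp((Q-c0)@E,axis=0).round(4),'local',((C-np.array([.57,-.19,.04]))@E).round(4))
for f in ['w_tube','w_rest','top0','scene0']:
    p,d,c=load(f); W=cloud(d,c)[d>0]
    k=(np.hypot(W[:,0]-.599,W[:,1]-.207)<.06)&(W[:,2]>.068)&(W[:,2]<.08); T=W[k]
    if len(T)>20: print(f,'rim',len(T),np.median(T[:,2]).round(4),annulus(T[:,:2],.033,.039).round(4),'mid',(T.min(0)/2+T.max(0)/2).round(4),np.ptp(T,axis=0))
E
python3 fit2.py
```

```text
w_rest tilt 25.0 yaw 10.31 off -0.1948
thick 2619 top [ 0.5355 -0.0972  0.0534] h 0.0279 ext [0.0594 0.0589] local [-0.01   -0.0975]
mid 2467 top [ 0.5578 -0.1997  0.0463] h 0.0199 ext [0.0587 0.0586] local [-0.0098  0.0074]
thin 2424 top [ 0.5792 -0.303   0.0409] h 0.0139 ext [0.0636 0.0635] local [-0.0098  0.1128]
top0 tilt 25.03 yaw 10.85 off -0.1932
thick 361 top [ 0.5354 -0.0951  0.0543] h 0.0276 ext [0.0594 0.0584] local [-0.0086 -0.0997]
mid 347 top [ 0.5578 -0.1978  0.0469] h 0.0197 ext [0.0584 0.0571] local [-0.0093  0.0054]
thin 348 top [ 0.5789 -0.3007  0.0412] h 0.014 ext [0.0647 0.0636] local [-0.0105  0.1104]
scene0 tilt 24.56 yaw 10.32 off -0.1924
thick 213 top [ 0.5391 -0.0953  0.0533] h 0.0274 ext [0.0589 0.0574] local [-0.0067 -0.0987]
mid 254 top [ 0.5619 -0.1976  0.0464] h 0.0195 ext [0.0596 0.0576] local [-0.0058  0.0061]
thin 294 top [ 0.5832 -0.302   0.0407] h 0.0133 ext [0.0609 0.0581] local [-0.0062  0.1126]
w_tube rim 1930 0.0724 [0.5981 0.206 ] mid [0.5978 0.2056 0.0715] [0.07612675 0.07691843 0.00692752]
top0 rim 226 0.0736 [0.597  0.2069] mid [0.5973 0.2072 0.0729] [0.07412183 0.07432044 0.00986934]
scene0 rim 177 0.0714 [0.6013 0.2065] mid [0.6015 0.2072 0.0719] [0.07793753 0.0774193  0.00773996]
```

```bash
cat >> h.py <<'E'
yaw=np.radians(10.5); t25=np.radians(25)
N=np.array([-np.sin(t25)*np.cos(yaw),-np.sin(t25)*np.sin(yaw),np.cos(t25)])
RP=Rpick(N)
TOP=dict(thick=np.array([.5355,-.0972,.0534]),mid=np.array([.5578,-.1997,.0463]),thin=np.array([.5792,-.3030,.0409]))
TH=dict(thick=.028,mid=.02,thin=.014)
TUBE=np.array([.5981,.2060,.0724])
E
python3 - <<'E'
from h import *
k='thick'; T=TOP[k]; B=T-N*TH[k]
effector.move_gripper(.85)
r.goto(T+N*(.173+.035),RP); print(sensors.read_force())
r.move_straight(T+N*(.173-.012),rate=.12)
r.hold(.1); print('F',np.round(sensors.read_force(),2))
hit=r.move_straight(B+N*(.173-.014),rate=.025,threshold=4)
p=np.array(sensors.read_eef_pos()); print(hit,'TCP above board',(p-B)@N,'lat',((p-B)@RP[:,:2]).round(4),sensors.read_time(),np.round(sensors.read_force(),2))
snap('wrist','w_touch')
E
```

```text
[ 0.49214325 -0.36086422  0.43868028]
F [ 0.85  0.33 -0.68]
True TCP above board 0.1658059958960707 lat [-0.0001 -0.    ] 8.475 [-2.4   0.99  4.52]
```

View pics/w_touch.png

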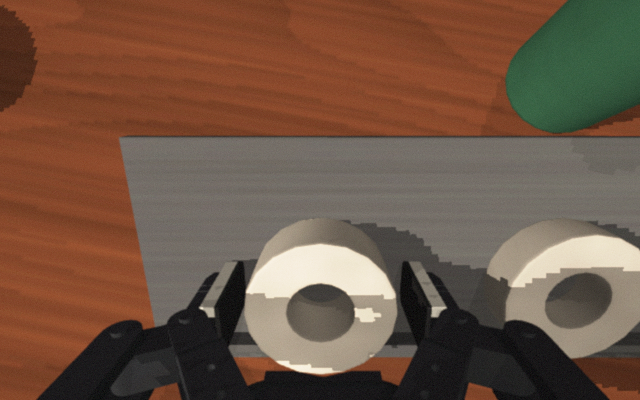

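The tips sit either side of the ring, centred, and touch the board. I'll back off, grip and lift.

```bash
echo "TIP=.1683" >> h.py; python3 - <<'E'
from h import *
k='thick'; T=TOP[k]; B=T-N*TH[k]
r.move_straight(B+N*(TIP+.014),rate=.06)
effector.move_gripper(0.); print('w',sensors.read_grip_width(),np.round(sensors.read_force(),1))
r.move_straight(B+N*(TIP+.014)+np.array([0,0,.10]),rate=.15)
R=Rdown(45)
r.goto([TUBE[0],TUBE[1],.13+.173+.04],R)
print('w',sensors.read_grip_width(),sensors.read_time()); snap('wrist','w_h1'); snap('scene','s_h1')
cv2.imwrite('pics/h1.png',np.hstack([cv2.imread('pics/w_h1.png')[:,120:520],cv2.resize(cv2.imread('pics/s_h1.png')[80:280,300:500],(400,400))]))
E
```

```text
w 0.684092230753751 [-9.8 -0.6 12.6]
w 0.6795457170855603 11.2583
```

View pics/h1.png

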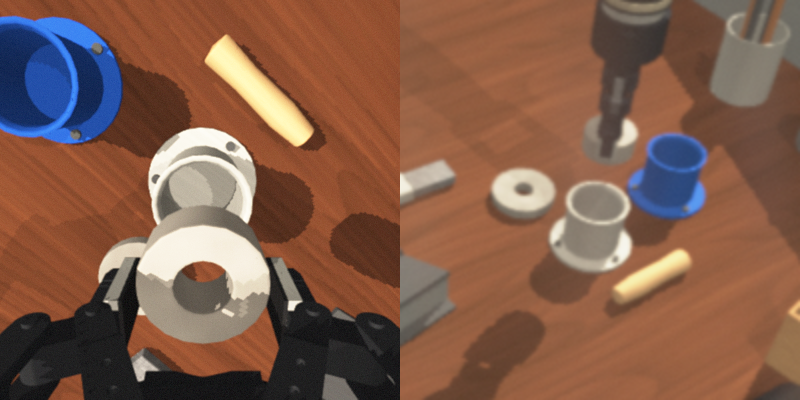

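The ring is held, apparently level, between the pads. I'll measure its pose in the tool frame.

```bash
cat > held.py <<'E'
import sys
from fit import *
from h import *
def held(f):
    p,d,c=load(f); R=np.array(sensors.read_ee_rot()); t=np.array(sensors.read_eef_pos())
    L=(cloud(d,c)-t)@R; m=(d>0)&(abs(L[...,0])<.045)&(abs(L[...,1])<.03)&(L[...,2]>.13)&(L[...,2]<.185)
    P=L[m]; c0,nn,inl=plane(P,300,.0012); nn=nn*np.sign(nn[2]); Q=P[inl]
    # outer-edge centre: annulus
    from scipy.optimize import minimize
    Q2=Q[:,:2]; f=lambda a:(lambda r_:(np.maximum(0,.013-r_)**2+np.maximum(0,r_-.030)**2))(np.hypot(*(Q2-a).T)).clip(0,25e-6).sum()
    a=minimize(f,[0,0],method='Nelder-Mead',options=dict(initial_simplex=[[0,0],[.005,0],[0,.005]],xatol=1e-5)).x
    print('tool-frame top plane normal',nn.round(3),'z',c0[2].round(4),'centre',a.round(4),'n',len(Q),'ext',np.ptp(Q2,axis=0).round(4),Q2.min(0).round(4),Q2.max(0).round(4))
if __name__=='__main__': held(sys.argv[1])
E
python3 held.py w_h1
```

```text
tool-frame top plane normal [0.    0.002 1.   ] z 0.1557 centre [ 0.0007 -0.0003] n 9787 ext [0.0601 0.0595] [-0.0294 -0.0297] [0.0306 0.0298]
```

```bash
cat > place.py <<'E'
from h import *
def place(off,ztop,k,name,clear=.003,tip=.170):
    R=Rdown(45); xy=TUBE-R@np.array([off[0],off[1],0]); 
    zb=ztop+TH[k]; z1=TUBE[2]+zb+.008; z2=TUBE[2]+tip+clear
    r.move_straight([xy[0],xy[1],z1],rate=.12,orientation=R); r.hold(.1); print('F',np.round(sensors.read_force(),1))
    hit=r.move_straight([xy[0],xy[1],z2],rate=.04,threshold=6); p=sensors.read_eef_pos(); print('hit',hit,'z',p[2],'want',z2,np.round(sensors.read_force(),1))
    if hit: snap('wrist',name); return False
    effector.move_gripper(.85); r.move_straight([xy[0],xy[1],z2+.09],rate=.2); r.hold(.15); snap('wrist',name); print(sensors.read_time()); return True
E
python3 - <<'E'
from place import *
place((.0007,-.0003),.1557,'thick','w_p1')
E
```

```text
F [-0.3 -0.2 -1.6]
hit False z 0.24506561334840993 want 0.2454 [-0.4  1.1 -1.6]
13.975
```

View pics/w_p1.png

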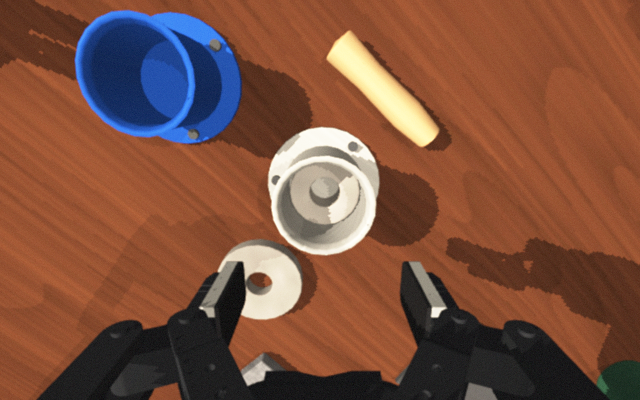

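The ring is in the tube at (323,187). I'll check with depth that it lies flat.

```bash
cat > intube.py <<'E'
import sys
from fit import *
from h import TUBE
p,d,c=load(sys.argv[1]); W=cloud(d,c)[d>0]
zc=float(sys.argv[2])
P=W[(np.hypot(W[:,0]-TUBE[0],W[:,1]-TUBE[1])<.031)&(abs(W[:,2]-zc)<.02)]
c0,nn,inl=plane(P,300,.0012); Q=P[inl]; print('z',c0[2].round(4),'n',nn.round(3),inl.sum(),len(P),'mid-TUBE',((Q.min(0)+Q.max(0))/2-TUBE)[:2].round(4))
E
python3 intube.py w_p1 .034
```

```text
z 0.0331 n [-0.004  0.002  1.   ] 2385 2828 mid-TUBE [ 0.0002 -0.0007]
```

```bash
cat > pick.py <<'E'
from h import *
import held
def pick(k,eng,name):
    T=TOP[k]; B=T-N*TH[k]; g=B+N*(TIP+TH[k]-eng)
    r.goto(T+N*(.173+.035),RP); r.move_straight(g,rate=.1)
    effector.move_gripper(0.); print('w',sensors.read_grip_width(),np.round(sensors.read_force(),1))
    r.move_straight(g+np.array([0,0,.10]),rate=.15)
    r.goto([TUBE[0],TUBE[1],.343],Rdown(45)); r.hold(.1)
    print('w',sensors.read_grip_width(),sensors.read_time()); snap('wrist',name); held.held(name)
E
python3 - <<'E'
from pick import *
pick('mid',.010,'w_h2')
E
```

```text
w 0.6755844655449033 [-5.4  0.4  6.8]
w 0.6745163568113866 18.9083
tool-frame top plane normal [0.    0.002 1.   ] z 0.1602 centre [-0.     -0.0001] n 9218 ext [0.0598 0.0598] [-0.0301 -0.0299] [0.0297 0.0299]
```

View pics/w_h2.png

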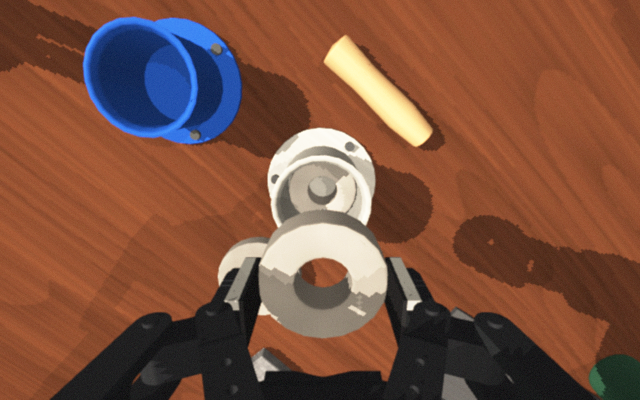

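The middle ring is held level and centred, so I'll place it.

```bash
python3 - <<'E'
from place import *
place((0,-.0001),.1602,'mid','w_p2')
E
python3 intube.py w_p2 .053
```

```text
F [ 0.6  0.3 -0.9]
hit False z 0.24490213063617083 want 0.2454 [ 0.3 -0.1 -1.8]
21.525
z 0.0531 n [-0.     0.003  1.   ] 3047 3572 mid-TUBE [0.     0.0005]
```

View pics/w_p2.png

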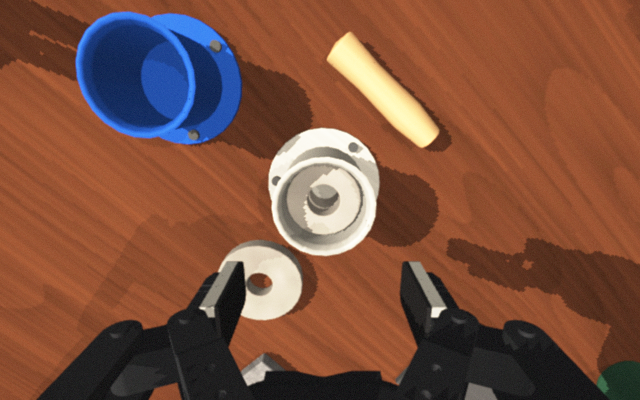

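The middle ring lies flat in the tube with its top at z≈0.053. Now the thin one.

```bash
python3 - <<'E'
from pick import *
pick('thin',.0065,'w_h3')
E
```

```text
w 0.66332515513466 [-4.8  1.4  5.2]
w 0.6673535673318141 27.1083
tool-frame top plane normal [ 0. -0.  1.] z 0.1641 centre [ 0.0003 -0.0001] n 8708 ext [0.0597 0.0598] [-0.0298 -0.0299] [0.0299 0.0299]
```

View pics/w_h3.png

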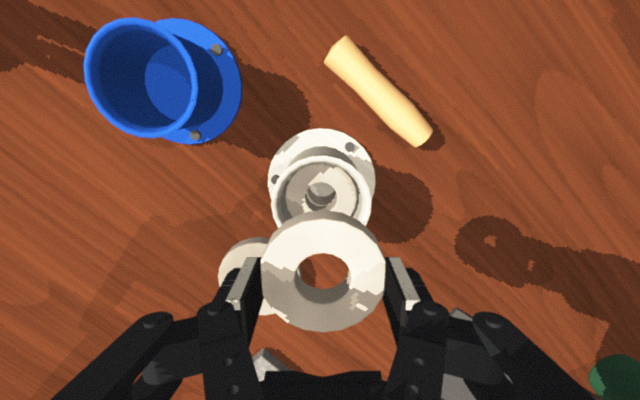

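```bash
python3 - <<'E'
from place import *
place((.0003,-.0001),.1641,'thin','w_p3',clear=.0025)
E
python3 intube.py w_p3 .067
```

```text
F [-0.2  0.4 -1.3]
hit False z 0.24442655811916308 want 0.2449 [-0.  -0.1 -0.4]
29.7167
z 0.0672 n [-0.001  0.003  1.   ] 3385 4271 mid-TUBE [ 0.     -0.0002]
```

View pics/w_p3.png

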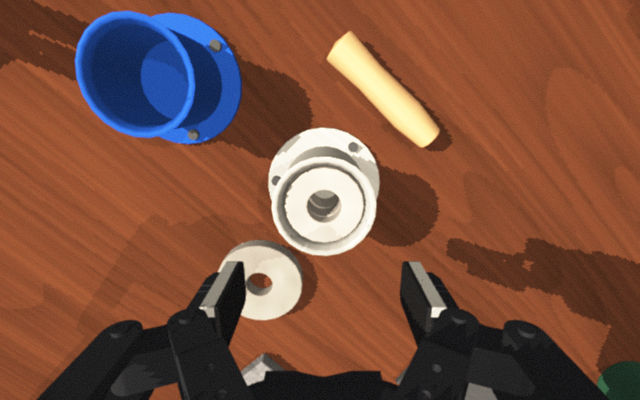

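The thin ring lies flat just under the rim at (323,206), with its top at z≈0.067. That is 5 mm below the rim as measured, against 6 mm nominal. The robot is clear, so I'm handing in.

```bash
python3 - <<'E'
from h import *
r.hold(.3); print(hand_in(), sensors.read_time())
E
```

```text
the job is handed in; nothing more can be done
the job is handed in; nothing more can be done
```

The three grinding-stone rings are in the grey steel tube in the right order: thickest at the bottom, then the middle one, then the thinnest on top. I handed the job in at about 30 s of the 72 s allowed; handing in reports no verdict.

- **Picking and placing:** I told the rings apart by their measured thickness on the rest. I gripped each one square to the sloping board by the upper part of its edge. Then I started it level in the mouth and let it drop; none of them stuck, and no push was needed.
- **Last checks:** After each drop, the wrist camera's depth showed the ring flat to within 0.3 degrees and within 1 mm of the tube's axis. The top faces read 33, 53 and 67 mm above the bench, against 34, 54 and 68 mm nominal. That 1 mm shortfall fits the camera, which also read the rim 1.6 mm low.
- **Bystanders:** The bigger wheel, the handle by the tube and the blue tube look unmoved in the wrist pictures. I did not take a final picture of the blade, the other handle, the oil can or the brush. The only contact force noticed while picking was at most about 16 N, when closing on a ring.

No check failed or disagreed.

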